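Close the oil filler of the vacuum packer until its cap clicks

TASK

The oil filler of the vacuum packer's pump unit stands open. Set its cap (the round one with a grip bar on top) on the sprung filler neck, pressing only lightly (well under 20 N), until its three lugs drop through the slots, then turn it clockwise until its ratchet clicks: at least one click, not more than three, and never a click backwards. Leave the cap fully home, let go of it, and do not push the tape roll, the timer or the cake about.

Things in the scene. Friction and masses are not known exactly. Their poses are not given: they have to be found in the camera images.
- cap_grip (a point): Centre of the grip bar of the round cap (grey plastic, 62 mm across, 63 mm high, 0.14 kg) that stands upright on the table. Bar: 50 mm long (x), 14 thick (y), top 15 mm above this point, foot (flat top of the grip shell) 14 mm below. Lies on the cap's axis, 48 mm above the nose's underside. Bar and shell turn together; a small raised pointer marks +x.
- cap_lugs (a point): Point on the axis of the cap's black core, 8 mm above the nose's underside, mid-height of the lugs. Nose 30 mm across, chamfered. Three lugs, 10 mm wide, 4 thick, reach 21.5 mm from the axis along this point's x and 120 degrees either side. A seal flange (57 mm across), its underside 10 mm above this point, lands on the neck's rim when home. At the start the bar's +x stands over a lug.
- ratchet (a joint): Turn of grip shell on core, rad, growing clockwise from above; near 0 at the start. Shell and core turn as one, with about 0.1 rad of play either way, until the core meets its stop; then about 0.2 N m makes the ratchet slip. It clicks at 0.26 rad, then every 0.52 (12 a turn), and rests freely near 0.52, 1.05, 1.57 after one, two, three clicks. Shell yaw = core yaw - this value.
- filler: Pump unit fixed to the table, grey, 215 mm long (x), 150 wide, at most 83 high; origin under its middle, z up. Oil tank (top at 60 mm) towards -x with the filler neck 45 mm from the origin towards -x; finned motor towards +x. The neck's three slots, 120 degrees apart, are turned differently on every unit: one lies within 0.5 rad either side of the unit's +x. Only sight or feel tells where.
- filler_mouth (a point): Centre of the rim (at rest, 84 mm above the table) of the open upright neck, an aluminium tube 58 mm across. Inside, flush with the rim, a flange 6 mm deep: hole 33 mm across, three slots 15 mm wide. Lugs on flange: nose 6 mm down the hole (centred), cap_lugs 2 mm above the rim. Lugs over slots: the cap, if not held, drops 12 mm by its weight; cap_lugs then 10 mm below the rim: home.
- neck (a joint): How far the spring-loaded neck is pressed down, m: about 0.0004 when free, 1 mm more for each 4 N on it; bottoms at 0.007; over 0.0055 (about 20 N) harms the seal. The neck cannot turn. With the cap home, it turns about 0.9 rad clockwise from the middle of the slots, with little friction, until the lugs meet hard stops under the flange.
- tape: Roll of tape, 103 mm across, 25 mm high, lying flat; origin under its centre. A bystander.
- timer: Flat white pocket timer, 70 x 66 x 21 mm; origin under its centre. A bystander.
- cake: Ring cake with chocolate bits, 78 mm across, 34 mm high; origin under its centre. A bystander.
Things that resemble listed ones, but are neither listed nor needed, are in the scene too. Of the things like the part that bears cap_grip, leave any that is blue; of the rest the larger one is meant.

How it is judged:
By the outcome, as a careful person would: the job done as asked, in the order asked, and still so for the second after the job is handed in, with the robot touching nothing.
It also fails if it takes over 69 s, if anything falls off the work surface, if the arm or the gripper's body presses on something with over 40 N, if the wrist force passes 120 N, or if a joint passes its speed limit or range.

ROBOT

A 7-joint arm with a two-finger parallel gripper is mounted at the origin on a cart in front of the work surface, level with it; the furniture and walls round the work are solid. World frame = base frame: x ahead of the robot, y to its left, z up, the work surface at z = 0. Lengths are in m, angles in rad, forces in N, time in s.
With the tool pointing down it reaches from about 0.35 to 0.9 m from the base axis. Payload 8.1 kg.
Tool frame: the origin (TCP) lies midway between the tips of the shut fingers; the grasp point (between the pads) lies behind it (arm.tcp_to_grasp is the z of the grasp point in the tool frame, in m); z points along the fingers, y is the line along which they close (so a half turn about z gives the same grasp; the last joint's range is limited). The gripper opens to 92 mm and grips with 3 to 60 N. Pads are 19 mm wide; open, the fingers measure 130 mm over their backs; the gripper's body (75 mm by 190 mm) begins 47 mm behind the grasp point.
Start: joints at [-0.103, 0.434, 0.025, 1.573, -0.012, 1.134, -0.075], TCP at [0.625, -0, 0.227] pointing down, gripper open.
Joint ranges: [-2.62, 2.62], [-0.44, 2.09], [-1.27, 1.32], [0.08, 2.57], [-1.32, 4.46], [0.12, 2], [-2.74, 2.74]. Speed limits (rad/s): [2.22, 2.22, 3.01, 3.01, 3.14, 3.14, 3.14].

INTERFACE

Orientations are given as a rotation vector (axis times angle).
In Python, from cell import readout, vision, arm gives the robot as it stands.
- The arm moves only by the tool carry_out, never from a script. Its argument "increments" is one flat list of numbers, 6 for each row, row after row: the shift along the world's x, y, z in mm, then the turn, a rotation vector about the world's x, y, z in rad. In form: [tx, ty, tz, wx, wy, wz, tx, ty, tz, wx, wy, wz, ...]. A call has 1 to 20 rows; each row shifts and turns the commanded pose from where the row before left it; what a row does not reach is not made up. A row lasts 1/8 s, in which the tool goes at most 62.5 mm and 10.7 degrees, less where a joint would pass 70% of its speed; a pose out of reach is approached as far as the arm can. A call with a gripper value outside its range is refused whole. "grip" is the closure, from 0 (fully open) to 1 (shut), set as the call begins (left out, the last holds). The fingers move at their own pace and stop on an object; "newtons" is the grip in N (left out, the last holds). Time passes only in rows, so rows that do not move let the fingers close. It gives the time, the measured TCP pose, the force, the opening and the grip force at its end, in the units of the state.
- readout.observe(): the state, without advancing time (a new reading comes with each control period).
- vision.get_image(name): name is "scene" or "side" or "wrist"; returns the picture (420x560x3 uint8, red, green, blue); there is no depth.
- vision.calibration(name): a dict with "fov_y" (degrees; the focal length in pixels is half the picture's height over the tangent of half this angle, whatever the lens; pixels are square), "cx", "cy" (the principal point, pixels), "k1" (the pictures are not rectified: a ray, as slopes to the right and down, at radius r is drawn at 1 + k1 r^2 times it, then the intrinsics apply), "pose" (4x4, takes a point from camera to world coordinates). Camera axes: x right, y up, looking along -z (the intrinsics and any distortion apply to the point x, -y, -z); pixel columns grow to the right and rows downward; lengths in m; the calibration is good to about 2 mm. A picture is of the moment at which its call begins: read the wrist's pose just before it. calibration takes no time and is no camera call; for the wrist camera it gives the pose at the moment of the call.
- arm.sign_off(): hands the job in; it is judged then, once.
The state is a dict: "clock": time; "joints": joint angles; "dq": joint speeds; "joint_efforts": joint torques, N m; "position": TCP position; "ee_rot": TCP orientation; "force": force on the tool from outside, world axes, zero at the start; "ft_torque": the same for the moment, N m; "width": opening from 0.0 (shut) to 1.0 (fully open); "gripper_force": force on a finger pad.
Only numpy, scipy, OpenCV 4.12 (cv2) and the standard library are available. Lean on these libraries where they do the work, as an engineer would, in place of code of your own. Each camera call takes 0.05 s, during which the arm holds its last target. There are 200 camera calls.

## Working session

There is one attempt and no reset: what is moved stays moved. The work goes in short steps, Python scripts to look and compute and a tool call to move; the robot and the scene stay as the last step left them, time stands still between calls to the robot, and variables do not carry over. Pictures are saved under pics/ and viewed, at most 10 in all, crops included, and the job is handed in when it is done.

Besides the shell and the picture viewer there is one more tool, called after "Request:" in YAML: its name, and indented under it one key for each argument. carry_out: Moves the arm, as the interface text tells. Its arguments: {"type":"object","properties":{"increments":{"type":"array","items":{"type":"number"}},"grip":{"type":"number"},"newtons":{"type":"number"}},"required":["increments"]}

```bash
mkdir -p pics; ls
cat > h.py <<'E'
import numpy as np, cv2
from cell import readout, vision, arm
def cal(n):
    c=vision.calibration(n); f=210/np.tan(np.radians(c['fov_y'])/2)
    return c,f
def ray(c,f,u,v):
    K=np.array([[f,0,c['cx']],[0,f,c['cy']],[0,0,1]])
    p=cv2.undistortPoints(np.array([[[u,v]]],float),K,np.array([c['k1'],0,0,0,0.]))[0,0]
    T=np.array(c['pose']); d=T[:3,:3]@np.array([p[0],-p[1],-1]); return T[:3,3],d/np.linalg.norm(d)
def plane(c,f,u,v,z):
    o,d=ray(c,f,u,v); return o+d*(z-o[2])/d[2]
def tri(rs):
    A=np.zeros((3,3));b=np.zeros(3)
    for o,d in rs:
        P=np.eye(3)-np.outer(d,d);A+=P;b+=P@o
    x=np.linalg.solve(A,b); return x,[np.linalg.norm((np.eye(3)-np.outer(d,d))@(x-o)) for o,d in rs]
def proj(c,f,X):
    T=np.array(c['pose']);q=T[:3,:3].T@(np.asarray(X)-T[:3,3]); s=np.array([q[0],-q[1]])/-q[2]
    s=s*(1+c['k1']*(s@s)); return s*f+[c['cx'],c['cy']]
E
python3 - <<'E'
from h import *
ims={}
for n in ('scene','side','wrist'):
    im=vision.get_image(n); np.save(n+'0.npy',im); cv2.imwrite(f'pics/{n}0.png',im[:,:,::-1])
    c,f=cal(n); print(n,f,c['cx'],c['cy'],c['k1'],np.round(c['pose'],3).tolist())
s=readout.observe(); print(s, arm.tcp_to_grasp)
E
```

```text
pics
scene 488.30611861003257 287.4510466177997 208.8459904623177 0.00025868528757988187 [[0.887, 0.281, -0.366, 0.215], [-0.461, 0.568, -0.682, -0.955], [0.016, 0.774, 0.633, 0.649], [0.0, 0.0, 0.0, 1.0]]
side 535.7746824482716 278.9623262801697 214.26755785309558 -0.059272196220016615 [[0.978, 0.105, -0.18, 0.37], [-0.208, 0.499, -0.841, -1.132], [0.002, 0.86, 0.51, 0.566], [0.0, 0.0, 0.0, 1.0]]
wrist 291.7127219364238 280.73279627794835 207.61577069243862 -0.013449953916255777 [[1.0, 0.002, 0.001, 0.625], [-0.002, 0.952, 0.305, 0.081], [-0.0, -0.305, 0.952, 0.386], [0.0, 0.0, 0.0, 1.0]]
{'clock': 0.15, 'joints': array([-0.10258229,  0.43505603,  0.02497275,  1.57384165, -0.01159502,
        1.13402129, -0.07508396]), 'dq': array([ 0.00117414, -0.00201172, -0.00015315, -0.00267629, -0.00168432,
       -0.00188929,  0.0007379 ]), 'joint_efforts': array([ 9.13879558e-04, -6.68263149e+01,  9.85680185e-01, -3.14695251e+01,
       -6.03506877e-02,  3.94195947e-02,  8.07748006e-05]), 'position': array([ 6.24626740e-01, -5.76780984e-05,  2.26147498e-01]), 'ee_rot': array([-2.22098301e+00, -2.22083535e+00,  1.43040083e-03]), 'force': array([-0.25967099,  0.5062506 , -0.24079221]), 'ft_torque': array([0.05933206, 0.02602171, 0.02241626]), 'gripper_force': 0.0, 'width': 1.004428947666122} -0.0188
```

View pics/scene0.png

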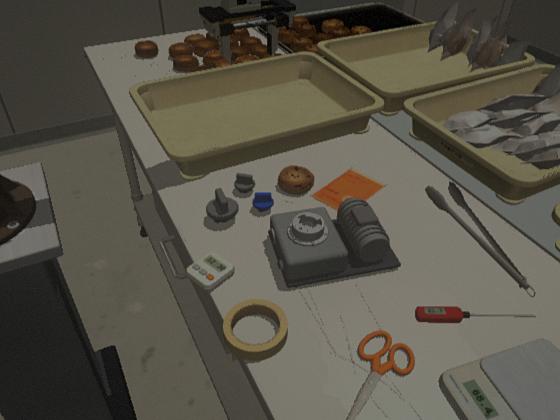

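View pics/side0.png

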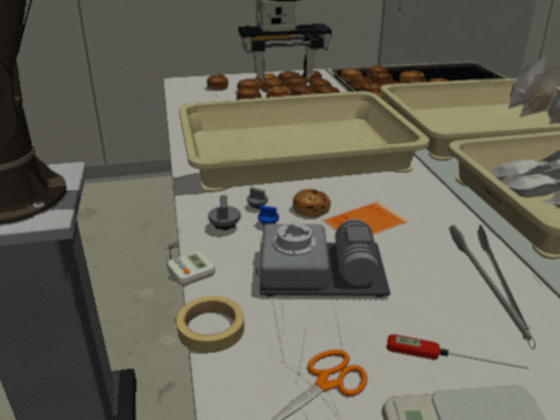

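View pics/wrist0.png

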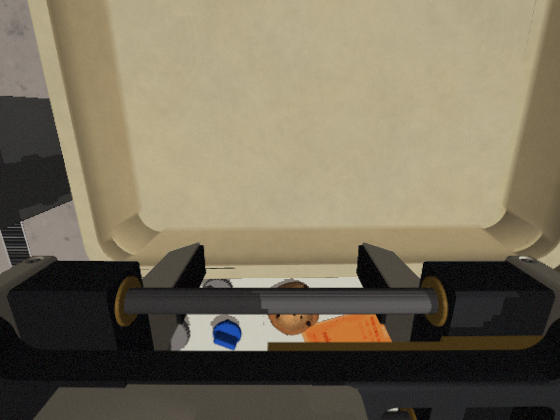

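Scene view: the cap candidates are large grey (222,207), small grey (244,183) and blue (263,202). The blue one is excluded and the larger grey one at (222,207) is meant; in the side view it is at (224,213). Filler neck is at scene (308,228), side (294,236). I'll confirm with one enlarged crop.

Run:
```python
from h import *
a=np.load('scene0.npy');b=np.load('side0.npy')
def cr(im,x,y,w,h): return cv2.resize(im[y:y+h,x:x+w],(400,300),interpolation=cv2.INTER_CUBIC)
o=np.vstack([np.hstack([cr(a,200,168,80,60),cr(b,200,182,80,60)]),np.hstack([cr(a,268,195,80,60),cr(b,254,205,80,60)])])
cv2.imwrite('pics/crop1.png',o[:,:,::-1])
cs,fs=cal('scene');cd,fd=cal('side')
print(tri([ray(cs,fs,222,200),ray(cd,fd,223,205)]),tri([ray(cs,fs,308,226),ray(cd,fd,294,234)]))
for n,u,v in(('tape',256,328),('timer',211,270),('cake',296,180),('sg',244,183),('blue',263,202)): print(n,plane(cs,fs,u,v,.02))
```

```text
(array([ 0.45147116, -0.24756239,  0.06490402]), [np.float64(0.0012309479790253357), np.float64(0.0012309479790253875)]) (array([ 0.55079807, -0.40729057,  0.08628781]), [np.float64(0.0003929274357117025), np.float64(0.0003929274357115929)])
tape [ 0.3991624  -0.51709944  0.02      ]
timer [ 0.38031133 -0.3686456   0.02      ]
cake [ 0.6421592  -0.19728202  0.02      ]
sg [ 0.53553787 -0.15721942  0.02      ]
blue [ 0.54420353 -0.23537409  0.02      ]
```

View pics/crop1.png

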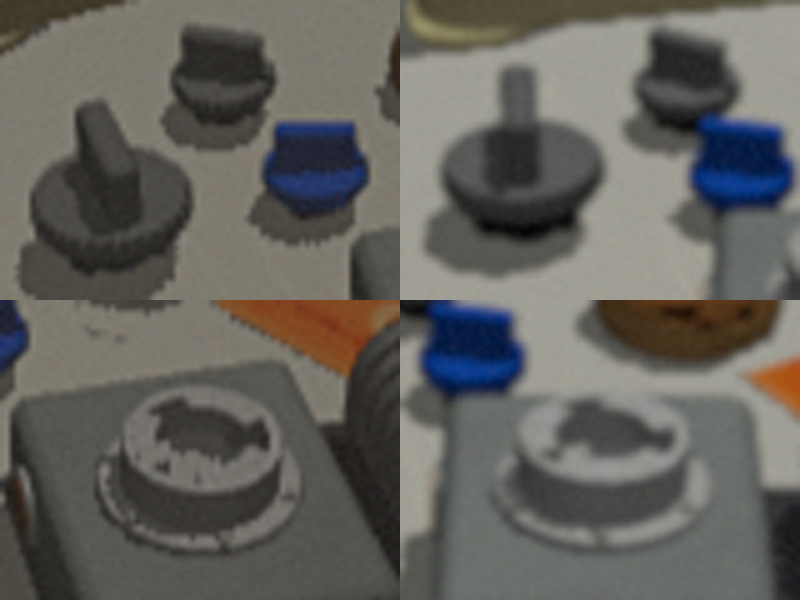

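The large grey cap is confirmed: its bar points roughly along world y (side view sees it end-on), and the neck shows slots. Now a closer look with the wrist camera.

Request:
carry_out:
  increments: [-25,-47,-8,0,0,0,-25,-47,-8,0,0,0,-25,-47,-8,0,0,0,-25,-47,-8,0,0,0,-25,-47,-8,0,0,0,-25,-47,-8,0,0,0,-24,-48,-8,0,0,0,0,0,0,0,0,0,0,0,0,0,0,0]
  grip: 0.4

```text
clock: 1.27
position: [0.4512, -0.3295, 0.1706]
ee_rot: [-2.221, -2.221, -0.001]
force: [0.7, 0.7, -0.2]
width: 0.603
gripper_force: 0.0
```

Run:
```python
from h import *
import pickle
c,f=cal('wrist'); im=vision.get_image('wrist'); pickle.dump((c,f,im),open('w1.pkl','wb'))
cv2.imwrite('pics/w1.png',im[:,:,::-1]); print(readout.observe()['position'])
```

```text
[ 0.45171389 -0.32889164  0.17069993]
```

Request:
carry_out:
  increments: [30,-40,0,0,0,0,35,-40,0,0,0,0,35,-40,0,0,0,0,0,0,0,0,0,0,0,0,0,0,0,0]

```text
clock: 1.95
position: [0.5518, -0.4481, 0.1702]
ee_rot: [-2.218, -2.223, -0.001]
force: [-0.9, 0.5, -0.7]
width: 0.6
gripper_force: 0.0
```

Run:
```python
from h import *
import pickle
c,f=cal('wrist'); im=vision.get_image('wrist'); pickle.dump((c,f,im),open('w2.pkl','wb'))
print(readout.observe()['position'])
c1,f1,a=pickle.load(open('w1.pkl','rb'))
cv2.imwrite('pics/w12.png',np.hstack([a[:300],im[:300]])[:,:,::-1][:, :])
o=np.hstack([a[:300,80:480],im[:300,80:480]]); o=o[:,:,::-1]
cv2.imwrite('pics/w12.png',o)
```

```text
[ 0.55145192 -0.4481043   0.17062355]
```

View pics/w12.png

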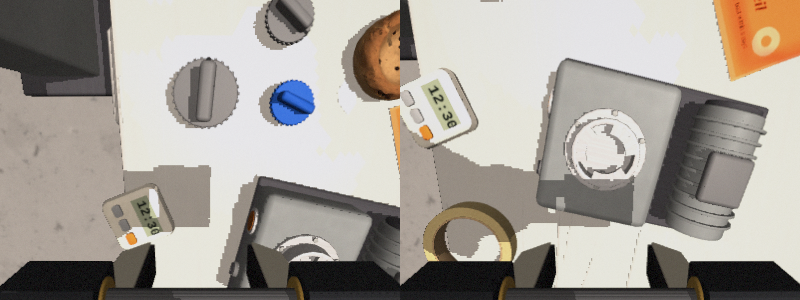

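Left (w1): cap disc at (286,93) full-image, bar nearly vertical (289,60)-(283,121). Right (w2): neck at (285,148). I'll enlarge both.

Run:
```python
from h import *
import pickle
c1,f1,a=pickle.load(open('w1.pkl','rb'));c2,f2,b=pickle.load(open('w2.pkl','rb'))
g=lambda im,x,y,s:cv2.resize(im[y:y+s,x:x+s],(400,400),interpolation=cv2.INTER_CUBIC)
B=(255*(b/255.)**2).astype(np.uint8)
cv2.imwrite('pics/crop2.png',np.hstack([g(a,246,53,80),g(B,240,103,90)])[:,:,::-1])
```

```text
(no output)
```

View pics/crop2.png

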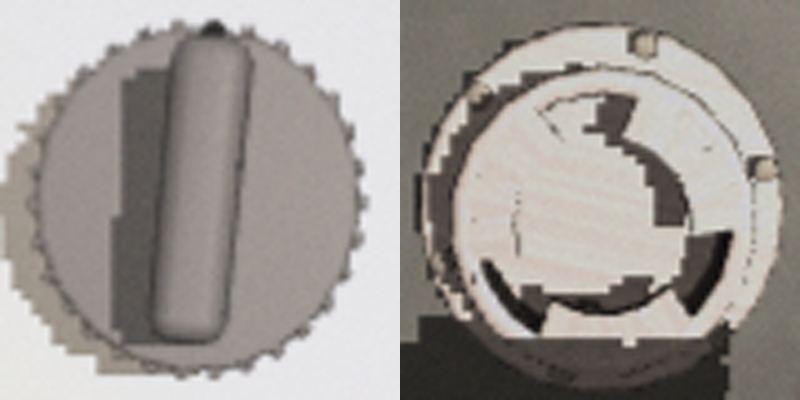

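Left crop: pointer at top (212,28), so bar +x points to world +y, bar axis (190,340)-(212,40). Right crop: rim centre near (603,213), with slots at the top (590,100), lower right (715,280) and lower left (510,300). Next I convert these to world positions.

Run:
```python
from h import *
import pickle
c1,f1,a=pickle.load(open('w1.pkl','rb'));c2,f2,b=pickle.load(open('w2.pkl','rb'))
A=lambda X,Y,z=.063:plane(c1,f1,246+X/5-.4,53+Y/5-.4,z)
B=lambda X,Y,z=.084:plane(c2,f2,240+(X-400)*.225-.4,103+Y*.225-.4,z)
p,q=A(190,338),A(214,40); print('bar',(p+q)/2,np.linalg.norm(p-q),np.arctan2(*(q-p)[1::-1]))
# shell outline by mask
g=a.astype(int); roi=np.zeros(g.shape[:2],np.uint8); roi[50:135,246:330]=1
m=((g.max(2)<190)&(roi>0)).astype(np.uint8)
xs=[A(x,y,.03) for x,y in((38,200),(362,200),(200,22),(195,375),(85,75),(315,80),(315,310),(80,310))]
def circ(P):
    P=np.array(P);M=np.c_[2*P[:,:2],np.ones(len(P))];s=np.linalg.lstsq(M,(P[:,:2]**2).sum(1),rcond=None)[0];return s[:2],np.sqrt(s[2]+s[:2]@s[:2])
print('shell',circ(xs))
n=[B(x,y) for x,y in((455,205),(600,66),(548,78),(490,120),(660,80),(735,145),(752,215))]
C,r=circ(n);print('neck',C,r)
for e in([(540,110),(637,97)],[(732,235),(695,318)],[(483,262),(540,332)]):
    t=[np.arctan2(*(B(*x)[:2]-C)[::-1]) for x in e]; print([round(float(np.linalg.norm(B(*x)[:2]-C)*1000),1) for x in e],np.round(t,3),np.mean(t))
e=B(558,60,.06),
P=[plane(c2,f2,80+u-0,v,.06) for u,v in((164,58),(278,83))];print('pump yaw',np.arctan2(*(P[1]-P[0])[1::-1]))
cs,fs=cal('scene');cd,fd=cal('side')
print(proj(cs,fs,[*C,.084]),proj(cd,fd,[*C,.084]),proj(cs,fs,[*(p+q)[:2]/2,.063]),proj(cd,fd,[*(p+q)[:2]/2,.063]))
```

```text
bar [ 0.45556494 -0.22897584  0.063     ] 0.04773608872794158 1.4879814334285926
shell (array([ 0.45559366, -0.22832629]), np.float64(0.031046379021892983))
neck [ 0.55529329 -0.39698395] 0.027967119978663933
[23.5, 23.5] [2.09 1.31] 1.7001123310819153
[24.4, 25.4] [-0.095 -0.798] -0.44633515687795144
[23.9, 24.1] [-2.826 -2.095] -2.4605052900295177
pump yaw -0.19674940794476456
[307.19578957 222.96969318] [295.30533727 231.40492099] [220.20300604 195.4599006 ] [224.40205684 200.46712304]
```

Request:
carry_out:
  increments: [-24,55,0,0,0,-0.02,-24,55,0,0,0,-0.02,-24,55,0,0,0,-0.02,-24,54,0,0,0,-0.023,0,0,-40,0,0,0,0,0,-40,0,0,0,0,0,0,0,0,0,0,0,0,0,0,0]

```text
clock: 3.0
position: [0.4554, -0.2309, 0.0922]
ee_rot: [2.311, 2.127, 0.001]
force: [-0.2, -0.5, 1.1]
width: 0.6
gripper_force: 0.0
```

Run:
```python
from h import *
cs,fs=cal('scene');cd,fd=cal('side')
print('neck',tri([ray(cs,fs,308.4,223),ray(cd,fd,294.6,233)]),'bartop',tri([ray(cs,fs,221,195.5),ray(cd,fd,224,200)]))
s=readout.observe();print(s['position'],s['ee_rot'],s['force'])
```

```text
neck (array([ 0.55418131, -0.40132557,  0.08551247]), [np.float64(0.0019053652300781883), np.float64(0.0019053652300782082)]) bartop (array([ 0.45419063, -0.23753563,  0.06906123]), [np.float64(0.00022866791472409692), np.float64(0.00022866791472412064)])
[ 0.4554184  -0.23090732  0.09215989] [2.31059283e+00 2.12697383e+00 1.10807234e-03] [-0.16994057 -0.46679509  1.07151691]
```

Request:
carry_out:
  increments: [0,2,-25,0,0,0,0,0,-25,0,0,0,0,0,-5,0,0,0,0,0,0,0,0,0]

```text
clock: 3.5
position: [0.4557, -0.2294, 0.0369]
ee_rot: [2.311, 2.126, 0.001]
force: [-0.3, -0.1, 0.8]
width: 0.604
gripper_force: 0.0
```

Request:
carry_out:
  increments: [0,0,0,0,0,0,0,0,0,0,0,0,0,0,0,0,0,0,0,0,0,0,0,0,0,0,0,0,0,0]
  grip: 1
  newtons: 40

```text
clock: 4.12
position: [0.455, -0.229, 0.0358]
ee_rot: [2.312, 2.127, 0.0]
force: [-0.2, 0.6, 1.2]
width: 0.151
gripper_force: 40.0
```

Request:
carry_out:
  increments: [0,0,20,0,0,0,0,0,40,0,0,0,0,0,45,0,0,0,20,-34,0,0,0,0.05,20,-34,0,0,0,0.05,20,-34,0,0,0,0.05,20,-34,0,0,0,0.05,20,-33,0,0,0,0,0,0,-12,0,0,0,0,0,0,0,0,0,0,0,0,0,0,0]

```text
clock: 5.5
position: [0.5547, -0.3967, 0.1286]
ee_rot: [-2.086, -2.348, -0.001]
force: [0.4, -0.2, -0.7]
width: 0.153
gripper_force: 40.0
```

Run:
```python
from h import *
o=[]
for n,x,y in(('scene',268,170),('side',254,180)):
    im=vision.get_image(n);np.save(n+'1.npy',im); o.append(cv2.resize(im[y:y+90,x:x+80],(400,450),interpolation=cv2.INTER_CUBIC))
cv2.imwrite('pics/crop3.png',np.hstack(o)[:,:,::-1])
s=readout.observe();print(s['position'],s['ee_rot'],s['force'],s['ft_torque'])
```

```text
[ 0.55509343 -0.39719174  0.12923991] [2.08675293e+00 2.34819208e+00 6.12747920e-04] [ 0.09553686  0.03463964 -2.01441378] [-0.03794382 -0.05623669  0.02736762]
```

View pics/crop3.png

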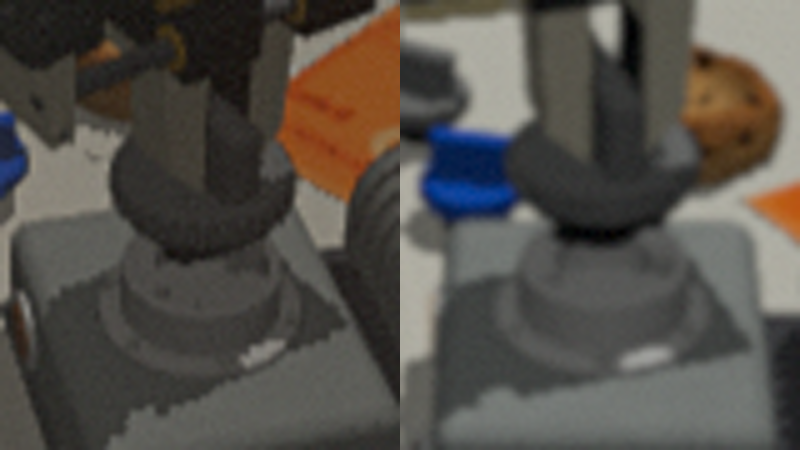

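The cap is centred over the neck sideways in both views (scene 201 vs 201, side 604 vs 604). I'll descend slowly and feel for contact.

Request:
carry_out:
  increments: [0,0,-4,0,0,0,0,0,-4,0,0,0,0,0,-2,0,0,0,0,0,-2,0,0,0,0,0,0,0,0,0]

```text
clock: 6.22
position: [0.5549, -0.398, 0.1165]
ee_rot: [-2.088, -2.347, 0.0]
force: [0.6, -0.4, -1.8]
width: 0.149
gripper_force: 40.0
```

```bash
cat > st.py <<'E'
from h import *
from scipy.spatial.transform import Rotation as R
F=[]
s=readout.observe(); m=R.from_rotvec(s['ee_rot']).as_matrix()
print(round(s['clock'],2),np.round(s['position']*1000,1),'yaw of bar',round(float(np.arctan2(m[1,0],m[0,0])),3),'F',np.round(s['force'],1),'M',np.round(s['ft_torque'],2),'w',round(s['width']*92,1),s['gripper_force'],'q7',round(s['joints'][6],2))
E
python3 st.py
```

```text
6.22 [ 554.9 -398.   116.5] yaw of bar 1.688 F [ 0.6 -0.4 -1.8] M [-0.   -0.01  0.03] w 13.7 39.968615770339966 q7 0.72
```

Request:
carry_out:
  increments: [0,0,-1,0,0,0,0,0,-1,0,0,0,0,0,-1,0,0,0,0,0,0,0,0,0]

```text
clock: 6.72
position: [0.555, -0.398, 0.1136]
ee_rot: [-2.088, -2.347, -0.0]
force: [0.5, -0.6, -2.0]
width: 0.149
gripper_force: 40.0
```

```bash
python3 st.py
```

```text
6.72 [ 555.  -398.   113.6] yaw of bar 1.688 F [ 0.5 -0.6 -2. ] M [ 0.02 -0.02  0.02] w 13.7 39.96876418590546 q7 0.72
```

Request:
carry_out:
  increments: [0,0,-1,0,0,0,0,0,-1,0,0,0,0,0,0,0,0,0]

```text
clock: 7.1
position: [0.5551, -0.398, 0.1117]
ee_rot: [2.088, 2.347, 0.0]
force: [0.2, -0.0, -1.8]
width: 0.148
gripper_force: 40.0
```

```bash
python3 st.py
```

```text
7.1 [ 555.1 -398.   111.7] yaw of bar 1.688 F [ 0.2 -0.  -1.8] M [ 0.07 -0.22 -0.02] w 13.6 39.96682584285736 q7 0.72
```

Request:
carry_out:
  increments: [0,0,-1,0,0,0,0,0,-1,0,0,0,0,0,0,0,0,0]

```text
clock: 7.48
position: [0.555, -0.398, 0.1097]
ee_rot: [-2.088, -2.347, -0.0]
force: [0.2, -0.9, -1.9]
width: 0.15
gripper_force: 40.0
```

```bash
python3 st.py
```

```text
7.47 [ 555.  -398.   109.7] yaw of bar 1.688 F [ 0.2 -0.9 -1.9] M [ 0.02 -0.14 -0.02] w 13.8 39.96691882610321 q7 0.72
```

Request:
carry_out:
  increments: [0,0,-1,0,0,0,0,0,-1,0,0,0,0,0,-1,0,0,0,0,0,-1,0,0,0,0,0,-1,0,0,0,0,0,0,0,0,0]

```text
clock: 8.22
position: [0.5549, -0.398, 0.1046]
ee_rot: [-2.088, -2.347, 0.0]
force: [-0.5, -0.3, -1.5]
width: 0.15
gripper_force: 40.0
```

```bash
python3 st.py
```

```text
8.22 [ 554.9 -398.   104.6] yaw of bar 1.688 F [-0.5 -0.3 -1.5] M [-0.01 -0.16  0.01] w 13.8 39.96758759021759 q7 0.72
```

Request:
carry_out:
  increments: [0,0,-1,0,0,0,0,0,-1,0,0,0,0,0,-0.7,0,0,0,0,0,0,0,0,0,0,0,0,0,0,0]

```text
clock: 8.85
position: [0.555, -0.398, 0.102]
ee_rot: [-2.088, -2.347, -0.0]
force: [0.2, -0.3, -2.2]
width: 0.152
gripper_force: 40.0
```

```bash
python3 st.py
```

```text
8.85 [ 555. -398.  102.] yaw of bar 1.688 F [ 0.2 -0.3 -2.2] M [-0.02 -0.04  0.01] w 14.0 39.968751668930054 q7 0.72
```

Request:
carry_out:
  increments: [0,0,-1,0,0,0,0,0,0,0,0,0,0,0,0,0,0,0]

```text
clock: 9.22
position: [0.5551, -0.3981, 0.1012]
ee_rot: [2.088, 2.347, 0.0]
force: [-0.2, 0.0, -0.4]
width: 0.149
gripper_force: 40.0
```

```bash
python3 st.py
```

```text
9.22 [ 555.1 -398.1  101.2] yaw of bar 1.688 F [-0.2  0.  -0.4] M [0.01 0.01 0.  ] w 13.7 39.97013032436371 q7 0.72
```

Request:
carry_out:
  increments: [0,0,-0.7,0,0,0,0,0,0,0,0,0,0,0,0,0,0,0]

```text
clock: 9.6
position: [0.5551, -0.3981, 0.1006]
ee_rot: [2.088, 2.347, 0.0]
force: [-1.0, 0.6, 2.3]
width: 0.146
gripper_force: 40.0
```

```bash
python3 st.py
```

```text
9.6 [ 555.1 -398.1  100.6] yaw of bar 1.688 F [-1.   0.6  2.3] M [ 0.04  0.11 -0.04] w 13.4 39.97138023376465 q7 0.72
```

Request:
carry_out:
  increments: [0,0,0,0,0,-0.08,0,0,0,0,0,-0.08,0,0,0,0,0,-0.08,0,0,0,0,0,-0.08,0,0,0,0,0,-0.08,0,0,0,0,0,0]
  newtons: 50

```text
clock: 10.35
position: [0.5553, -0.3981, 0.1005]
ee_rot: [2.512, 1.886, 0.0]
force: [0.1, 0.3, 1.6]
width: 0.149
gripper_force: 50.0
```

```bash
python3 st.py
```

```text
10.35 [ 555.3 -398.1  100.5] yaw of bar 1.288 F [0.1 0.3 1.6] M [ 0.08 -0.   -0.  ] w 13.7 49.97123658657074 q7 0.38
```

Request:
carry_out:
  increments: [0,0,0,0,0,-0.08,0,0,0,0,0,-0.08,0,0,0,0,0,-0.08,0,0,0,0,0,-0.08,0,0,0,0,0,-0.08,0,0,0,0,0,0]

```text
clock: 11.1
position: [0.5552, -0.398, 0.1005]
ee_rot: [2.835, 1.352, 0.0]
force: [-1.4, 0.6, 3.1]
width: 0.152
gripper_force: 50.0
```

```bash
python3 st.py
```

```text
11.1 [ 555.2 -398.   100.5] yaw of bar 0.89 F [-1.4  0.6  3.1] M [ 0.01 -0.02  0.  ] w 14.0 49.97127950191498 q7 0.05
```

Request:
carry_out:
  increments: [0,0,0,0,0,-0.05,0,0,0,0,0,-0.05,0,0,0,0,0,-0.05,0,0,0,0,0,-0.05,0,0,0,0,0,0]

```text
clock: 11.72
position: [0.5548, -0.3977, 0.1003]
ee_rot: [-2.955, -1.063, 0.001]
force: [-2.0, 1.7, 3.5]
width: 0.148
gripper_force: 50.0
```

```bash
python3 st.py
```

```text
11.72 [ 554.8 -397.7  100.3] yaw of bar 0.691 F [-2.   1.7  3.5] M [0.42 0.46 0.03] w 13.6 49.97590363025665 q7 -0.11
```

Request:
carry_out:
  increments: [0,0,0,0,0,-0.05,0,0,0,0,0,-0.05,0,0,0,0,0,0]

```text
clock: 12.1
position: [0.5546, -0.3975, 0.1001]
ee_rot: [-3.004, -0.914, 0.001]
force: [-2.6, 3.2, 4.4]
width: 0.147
gripper_force: 50.0
```

```bash
python3 st.py
```

```text
12.1 [ 554.6 -397.5  100.1] yaw of bar 0.591 F [-2.6  3.2  4.4] M [0.64 0.79 0.22] w 13.6 50.012691020965576 q7 -0.2
```

Request:
carry_out:
  increments: [-0.3,0.4,0.3,0,0,-0.05,0,0,0,0,0,-0.05,0,0,0,0,0,0]

```text
clock: 12.48
position: [0.5546, -0.3976, 0.1005]
ee_rot: [-3.048, -0.762, 0.0]
force: [-0.9, 2.6, 2.3]
width: 0.148
gripper_force: 50.0
```

```bash
python3 st.py
```

```text
12.47 [ 554.6 -397.6  100.5] yaw of bar 0.49 F [-0.9  2.6  2.3] M [ 0.31  0.5  -0.02] w 13.6 49.973026514053345 q7 -0.28
```

Request:
carry_out:
  increments: [0,0,0,0,0,-0.05,0,0,0,0,0,-0.05,0,0,0,0,0,0]

```text
clock: 12.85
position: [0.5548, -0.3978, 0.1006]
ee_rot: [3.082, 0.609, 0.0]
force: [-0.3, 0.7, 2.3]
width: 0.148
gripper_force: 50.0
```

```bash
python3 st.py
```

```text
12.85 [ 554.8 -397.8  100.6] yaw of bar 0.39 F [-0.3  0.7  2.3] M [0.25 0.3  0.03] w 13.6 49.973920583724976 q7 -0.36
```

Torque peaked (0.22 N m) and then dropped near yaw 0.55, which looks like the first click. I'll go on to the second for margin.

Request:
carry_out:
  increments: [0,0,0,0,0,-0.05,0,0,0,0,0,-0.05,0,0,0,0,0,-0.05,0,0,0,0,0,-0.05,0,0,0,0,0,0]

```text
clock: 13.48
position: [0.5546, -0.3974, 0.1005]
ee_rot: [-3.127, -0.298, 0.001]
force: [-2.2, 1.5, 2.1]
width: 0.148
gripper_force: 50.0
```

```bash
python3 st.py
```

```text
13.47 [ 554.6 -397.4  100.5] yaw of bar 0.19 F [-2.2  1.5  2.1] M [0.54 0.51 0.01] w 13.7 49.977198243141174 q7 -0.53
```

Request:
carry_out:
  increments: [0,0,0,0,0,-0.05,0,0,0,0,0,-0.05,0,0,0,0,0,0]

```text
clock: 13.85
position: [0.5544, -0.3969, 0.1004]
ee_rot: [-3.137, -0.142, 0.001]
force: [-2.8, 4.4, 3.2]
width: 0.15
gripper_force: 50.0
```

```bash
python3 st.py
```

```text
13.85 [ 554.4 -396.9  100.4] yaw of bar 0.091 F [-2.8  4.4  3.2] M [0.99 0.86 0.12] w 13.8 49.99841630458832 q7 -0.61
```

Request:
carry_out:
  increments: [0,0,0,0,0,-0.05,0,0,0,0,0,-0.05,0,0,0,0,0,0]

```text
clock: 14.22
position: [0.5546, -0.3973, 0.1005]
ee_rot: [-3.141, 0.015, 0.001]
force: [-2.2, 3.5, 2.7]
width: 0.146
gripper_force: 50.0
```

```bash
python3 st.py
```

```text
14.22 [ 554.6 -397.3  100.5] yaw of bar -0.01 F [-2.2  3.5  2.7] M [0.75 0.72 0.02] w 13.4 49.97771501541138 q7 -0.69
```

Request:
carry_out:
  increments: [0,0,0,0,0,-0.05,0,0,0,0,0,-0.05,0,0,0,0,0,0]

```text
clock: 14.6
position: [0.5547, -0.398, 0.1006]
ee_rot: [3.136, -0.173, 0.0]
force: [-2.3, 1.7, 1.6]
width: 0.154
gripper_force: 50.0
```

```bash
python3 st.py
```

```text
14.6 [ 554.7 -398.   100.6] yaw of bar -0.11 F [-2.3  1.7  1.6] M [0.46 0.53 0.02] w 14.1 49.97322857379913 q7 -0.78
```

The second click came near yaw 0.04, 0.52 rad after the first. I'll move to the free rest, unload, open and look.

Request:
carry_out:
  increments: [0,0,0,0,0,-0.05,-0.2,0.2,0.4,0,0,-0.05,0,0,0.5,0,0,0,0,0,0,0,0,0]

```text
clock: 15.1
position: [0.5546, -0.3977, 0.1015]
ee_rot: [3.124, -0.329, 0.0]
force: [-0.6, 0.4, -0.7]
width: 0.146
gripper_force: 50.0
```

```bash
python3 st.py
```

```text
15.1 [ 554.6 -397.7  101.5] yaw of bar -0.21 F [-0.6  0.4 -0.7] M [ 0.03  0.18 -0.02] w 13.4 49.97018337249756 q7 -0.86
```

Request:
carry_out:
  increments: [0,0,0,0,0,0,0,0,0,0,0,0,0,0,0,0,0,0,0,0,0,0,0,0]
  grip: 0.4

```text
clock: 15.6
position: [0.5545, -0.3975, 0.1016]
ee_rot: [3.124, -0.333, 0.0]
force: [-0.8, -0.2, 0.4]
width: 0.534
gripper_force: 0.0
```

Request:
carry_out:
  increments: [0,0,10,0,0,0,0,0,20,0,0,0,0,0,40,0,0,0,-40,0,10,0,0,0,-40,0,0,0,0,0,0,0,0,0,0,0,0,0,0,0,0,0]

```text
clock: 16.48
position: [0.4755, -0.3975, 0.1828]
ee_rot: [3.124, -0.332, 0.003]
force: [0.3, 0.3, -0.1]
width: 0.601
gripper_force: 0.0
```

```bash
python3 st.py
python3 - <<'E'
from h import *
c,f=cal('wrist');print(proj(c,f,[.5555,-.3977,.128]))
w=vision.get_image('wrist'); a=vision.get_image('scene');b=vision.get_image('side')
u,v=proj(c,f,[.5555,-.3977,.128]).astype(int);print(u,v)
x=max(0,min(u-60,440));y=max(0,min(v-60,300))
r=lambda im,x,y,s:cv2.resize(im[y:y+s,x:x+s],(266,266),interpolation=cv2.INTER_CUBIC)
cv2.imwrite('pics/end.png',np.hstack([r(w,x,y,120),r(a,258,180,90),r(b,245,190,90)])[:,:,::-1])
E
```

```text
16.48 [ 475.5 -397.5  182.8] yaw of bar -0.212 F [ 0.3  0.3 -0.1] M [ 0.06  0.07 -0.01] w 55.3 0.0 q7 -0.83
[255.21888329 121.62794062]
255 121
```

View pics/end.png

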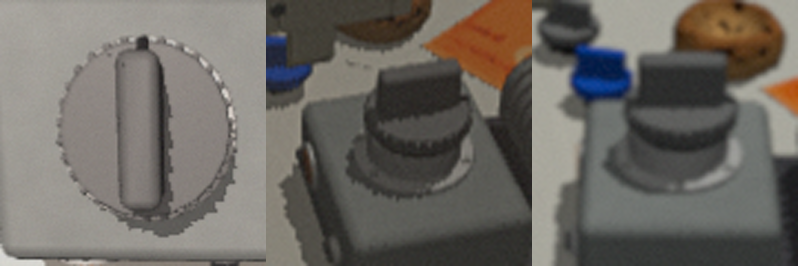

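The cap sits flat on the neck, released, with its pointer at (142,42) in the left crop, in line with the tool, so the grip did not slip. The bystanders visible in these crops are in place.

```bash
python3 -c "
from cell import arm
print(arm.sign_off())"
```

```text
the job is handed in; nothing more can be done
None
```

The cap is home on the filler neck, turned clockwise through two ratchet clicks (counted from two torque peaks 0.52 rad apart, none backwards), pressed with about 6 N at most, let go of, and handed in at about 17 s.

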